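# Hold a bracket blank home in the drilling jig

### The job

Lay the longer of the two aluminium angle pieces on the bed of the wooden drilling jig, standing leg towards the tall fence, and bring it fully home: one end butted against the low stop strip, the back of its standing leg flush against the fence. Then hold it for drilling with one firm diagonal push that presses it against the fence and down on the bed at the same time, and finish the program while still holding that push, without letting go. Leave the other things on the bench where they are.

Things in the scene. Friction and masses are not known exactly. Their poses are not given: they have to be found in the camera images.
- long_angle: Workpiece: a loose aluminium angle (L section), 120 mm long, legs 50 mm wide, 8 mm thick, about 240 g, one leg flat on the bench, the other standing. Origin: mid-length on the heel (outer bottom edge). Standing leg: x from -8 mm to 0 (its back), top at z = 50 mm. Flat leg: to x = -50 mm. y along its length (ends at +-60 mm). Pushed high up it tips over its heel; pushed low down it slides.
- short_angle: A loose aluminium angle of the same section, only 70 mm long; not wanted, to be left where it is. Origin and axes as on the long one (ends at y = -35 and +35 mm).
- jig: The wooden drilling jig, fixed to the bench, 148 mm by 220 mm, on thin rubber strips. Origin at bench height under the middle of its bed. x points from its open near side across the bed to the fence, y along the fence towards the stop strip, z up.
- bed: The flat wooden bed of the jig that the workpiece lies on: top face 16 mm above the bench, open bed 130 mm wide from its near edge (x = -65 mm in the jig's frame) to the fence face (x = +65 mm), and 195 mm long from its open end (y = -110 mm) to the stop face (y = +85 mm). Origin at bench height below the middle of the fence face; axes as the jig's.
- fence: The tall straight wooden fence along the far edge of the bed, 18 mm thick, 55 mm high above the bed, 220 mm long (higher than the angle, so nothing grips the standing leg from behind when it is home). Origin at bed height on the face towards the bed, mid-length; axes as the jig's.
- stop: The low wooden stop strip across the +y end of the bed, 18 mm wide, 22 mm high above the bed, reaching from 2 mm off the fence face 120 mm across the bed. Origin at bed height where the fence face's plane meets the strip's face towards the bed; axes as the jig's.
- home (a point): The point at bed height on the fence face, 60 mm from the stop face, where the long angle's origin lies when it is fully home, with axes as the jig's, to which the angle's axes are then parallel.
- spool: Bystander: grey solder spool standing on its end, 60 mm across, 42 mm high; origin at the centre of its underside.
- mouse: Bystander: black computer mouse, 100 by 58 mm, 33 mm high; origin at the centre of its underside.
- screwdriver: Bystander: screwdriver lying on the bench, with its length along its own x axis, tip to +x.
- meter: Bystander: yellow hand-held multimeter lying on its back, 150 by 80 by 36 mm; origin at the centre of its underside.
- screw_tray: Bystander: grey open screw tray with compartments, 100 by 140 by 30 mm; origin at the centre of its underside.
Mind the look-alikes: they are no part of the job. Leave any blue or red look-alike of the long_angle alone.

How it is judged:
By the outcome, as a careful person would: the job done as asked, in the order asked, and still so for the second after the job is handed in, while the arm keeps its last pose, push and grip.
It also fails if it takes over 66 s, if anything falls off the work surface, if the arm or the gripper's body presses on something with over 40 N, if the wrist force passes 120 N, or if a joint passes its speed limit or range.

### The arm

A 6-joint arm with a two-finger parallel gripper is mounted at the origin on the work surface. World frame = base frame: x ahead of the robot, y to its left, z up, the work surface at z = 0. Lengths are in m, angles in rad, forces in N, time in s.
With the tool pointing down it reaches from about 0.375 to 0.975 m from the base axis. Payload 3.8 kg.
Tool frame: the origin (TCP) lies midway between the tips of the shut fingers; the grasp point (between the pads) lies env.pinch_z behind it (env.pinch_z is the distance from the TCP to the grasp point, in m); z points along the fingers, y is the line along which they close (so a half turn about z gives the same grasp; the last joint's range is limited). The gripper opens to 88 mm and grips with 3 to 60 N. Pads are 18 mm wide; open, the fingers measure 123 mm over their backs; the gripper's body (75 mm by 187 mm) begins 45 mm behind the grasp point.
Start: joints at [1.208, 0.264, 1.604, -0, 1.274, -0.037], TCP at [0.216, 0.639, 0.239] pointing down, gripper open.
Joint ranges: [-2.63, 2.63], [-0.94, 2.18], [0.31, 2.57], [-1.31, 4.45], [0, 2.66], [-2.55, 2.55]. Speed limits (rad/s): [2.57, 2.57, 3.14, 3.14, 3.14, 3.14].

### API

Orientations are given as a rotation vector (axis times angle).
In Python, from workcell import env gives the robot as it stands. The module is installed in compiled form; this text tells all that it offers.
- The arm moves only by the tool servo_tool, never from a script. Its argument "rows" is a list that holds one entry, the list of rows, each a list of 6 numbers: the shift along the tool's x, y, z scaled (see below), then the turn, a rotation vector about the tool's x, y, z scaled (see below). In form: [[[tx, ty, tz, wx, wy, wz], ...]]. A call has 1 to 12 rows; each row is the pose to reach, as a shift and turn from the pose commanded when the call began, along the tool's axes at that moment; what a row does not reach only later rows make up. The controller multiplies each number of a shift by 80 mm and each number of a turn by pi/2 rad. A row lasts 1/8 s, in which the tool goes at most 62.5 mm and 10.7 degrees, less where a joint would pass 70% of its speed; a pose out of reach is approached as far as the arm can. A call with a number of a shift or a turn outside -1 to 1 is refused whole. A call with a gripper value outside its range is refused whole. "claw" is the opening, from 0 (shut) to 1 (fully open), set as the call begins (left out, the last holds). The fingers move at their own pace and stop on an object; "squeeze" is the grip in N (left out, the last holds). Time passes only in rows, so rows that repeat a pose let the fingers close. It gives the time, the measured TCP pose, the force, the opening and the grip force at its end, in the units of the state.
- env.state(): the state, without advancing time (a new reading comes with each control period).
- env.read_camera(name): name is "scene" or "top" or "wrist"; returns a dict with "pixels" (420x560x3 uint8, blue, green, red), "intrinsics" (3x3 intrinsics, pixels), "k1" (the pictures are not rectified: a ray, as slopes to the right and down, at radius r is drawn at 1 + k1 r^2 times it, then the intrinsics apply), "pose" (4x4, takes a point from camera to world coordinates). Camera axes: x right, y down, z forward; pixel columns grow to the right and rows downward; lengths in m; the calibration is good to about 2 mm. A picture is of the moment at which its call begins. There is no depth.
- env.close_job(): hands the job in; it is judged then, once.
The state is a dict: "time_s": time; "joint_pos": joint angles; "dq": joint speeds; "tau": joint torques, N m; "tool_pos": TCP position; "ee_rot": TCP orientation; "wrist_force": force on the tool from outside, world axes, zero at the start; "moment": the same for the moment, N m; "width": opening from 0.0 (shut) to 1.0 (fully open); "grasp_force": force on a finger pad.
Only numpy, scipy, OpenCV 4.12 (cv2) and the standard library are available. Lean on these libraries where they do the work, as an engineer would, in place of code of your own. Each camera call takes 0.05 s, during which the arm holds its last target. There are 200 camera calls.

## Working session

There is one attempt and no reset: what is moved stays moved. The work goes in short steps, Python scripts to look and compute and a tool call to move; the robot and the scene stay as the last step left them, time stands still between calls to the robot, and variables do not carry over. Pictures are saved under pics/ and viewed, at most 10 in all, crops included, and the job is handed in when it is done.

Besides the shell and the picture viewer there is one more tool, called after "Emit:" as name([rows], argument=value, ...), one row to a line, values as JSON. servo_tool: Moves the arm, as the interface text tells. Shifts and turns lie within -1 to 1; 1 stands for 80 mm of shift or pi/2 rad of turn. Its arguments: {"type":"object","properties":{"rows":{"type":"array"},"claw":{"type":"number"},"squeeze":{"type":"number"}},"required":["rows"]}

```bash
mkdir -p pics; cat > h.py <<'E'
import numpy as np, cv2
from workcell import env
from scipy.spatial.transform import Rotation as R
def cam(n,save=None):
    c=env.read_camera(n)
    if save: cv2.imwrite('pics/'+save,c['pixels'])
    return c
def ray(c,u,v):
    K=np.array(c['intrinsics']);d=((u-K[0,2])/K[0,0],(v-K[1,2])/K[1,1])
    k=c['k1'];x=np.array(d)
    for _ in range(20): x=np.array(d)/(1+k*(x@x))
    T=np.array(c['pose']);return T[:3,3],T[:3,:3]@np.array([x[0],x[1],1.])
def on(c,u,v,z):
    o,d=ray(c,u,v);return (o+d*(z-o[2])/d[2])
def proj(c,p):
    T=np.array(c['pose']);q=T[:3,:3].T@(np.array(p)-T[:3,3]);x=q[:2]/q[2];x=x*(1+c['k1']*(x@x));K=np.array(c['intrinsics'])
    return K[0,0]*x[0]+K[0,2],K[1,1]*x[1]+K[1,2]
E
python3 - <<'E'
from h import *
np.set_printoptions(precision=4,suppress=True)
a=cam('top','top0.png');b=cam('scene','scene0.png')
for c in(a,b):print(np.array(c['intrinsics']),c['k1'],np.array(c['pose']))
print(env.state(),env.pinch_z)
E
```

```text
[[422.8015   0.     279.2129]
 [  0.     422.8015 210.421 ]
 [  0.       0.       1.    ]] 0.02938012389379677 [[-0.0161 -0.9829  0.1835  0.3551]
 [-0.9997  0.0186  0.0124 -0.0757]
 [-0.0156 -0.1832 -0.9829  1.1755]
 [ 0.      0.      0.      1.    ]]
[[399.7809   0.     280.4778]
 [  0.     399.7809 214.3733]
 [  0.       0.       1.    ]] -0.04198927299364844 [[ 0.28    0.6921 -0.6653  1.2739]
 [ 0.9599 -0.1934  0.2028 -0.2589]
 [ 0.0117 -0.6954 -0.7185  0.7943]
 [ 0.      0.      0.      1.    ]]
{'time_s': 0.1, 'joint_pos': array([ 1.2081,  0.2647,  1.6052, -0.    ,  1.2737, -0.0369]), 'dq': array([-0.001 , -0.0008, -0.0021, -0.    ,  0.0004,  0.0026]), 'tau': array([  0.0009, -50.3621, -35.8071,   0.073 ,   0.0234,  -0.    ]), 'tool_pos': array([0.2158, 0.6389, 0.2375]), 'ee_rot': array([-0.5094, -3.0996,  0.0031]), 'wrist_force': array([-0.3647,  0.4432,  0.5251]), 'moment': array([-0.0493,  0.0202, -0.0522]), 'grasp_force': 0.0, 'width': 0.9960129719368832} 0.0187
```

View pics/top0.png

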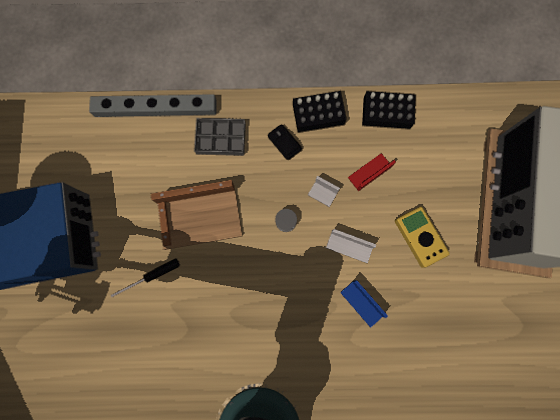

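View pics/scene0.png

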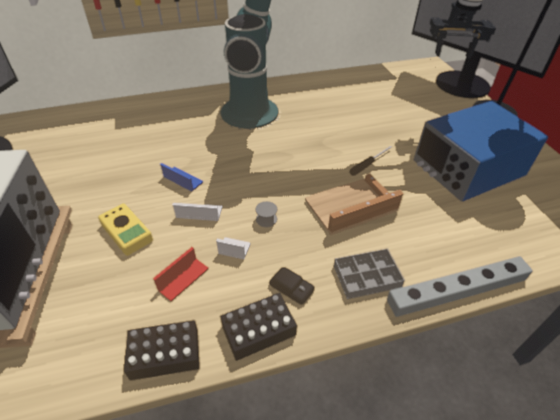

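Top view: the jig is at about (203,212), with its fence along the upper edge and the stop on the left at (165,218). There are four angle pieces: grey (352,243), grey (325,189), red (372,172) and blue (365,300). The long grey one at (352,243) fits; the grey one at (325,189) is shorter, and the coloured ones are look-alikes. I'll confirm with a crop.

```bash
python3 - <<'E'
import cv2,numpy as np
a=cv2.imread('pics/top0.png');b=cv2.imread('pics/scene0.png')
p=cv2.resize(a[165:275,295:395],(400,440),interpolation=cv2.INTER_CUBIC)
q=cv2.resize(b[190:270,160:260],(400,320),interpolation=cv2.INTER_CUBIC)
r=cv2.resize(a[165:260,145:255],None,fx=3.6,fy=3.6,interpolation=cv2.INTER_CUBIC)
o=np.zeros((600,800,3),np.uint8);o[:440,:400]=p;o[:320,400:]=q
r=cv2.resize(r,(320,276));o[322:598,400:720]=r
cv2.imwrite('pics/crop.png',o)
E
```

```text
(no output)
```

View pics/crop.png

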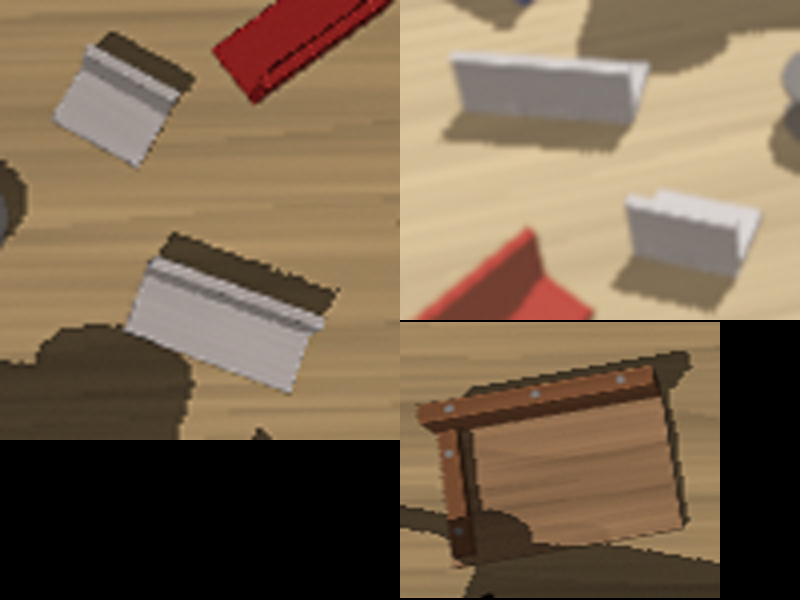

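The crop confirms it: the grey piece at top (352,243) is clearly longer than the grey one at (325,189). Its standing leg is on the far (+x) side. Next I'll measure the piece and the jig.

```bash
cat > m1.py <<'E'
from h import *
np.set_printoptions(precision=4,suppress=True)
c=cam('top');im=c['pixels'].astype(int)
hs=cv2.cvtColor(c['pixels'],cv2.COLOR_BGR2HSV)
def big(m,box):
    z=np.zeros(m.shape,np.uint8);x0,y0,x1,y1=box;z[y0:y1,x0:x1]=m[y0:y1,x0:x1]
    cs,_=cv2.findContours(z,cv2.RETR_EXTERNAL,cv2.CHAIN_APPROX_NONE);return max(cs,key=cv2.contourArea)
m=((hs[...,1]<45)&(hs[...,2]>75)).astype(np.uint8)*255
k=big(m,(315,215,390,275));print(cv2.contourArea(k))
q=cv2.approxPolyDP(cv2.convexHull(k),4,True)[:,0];print('long px',q.tolist())
for p in q: print(p,on(c,*p,.05),on(c,*p,.008))
print('fence top right/left, face edge')
A=on(c,234.4,189.1,.071);B=on(c,153.6,202.9,.071);print(A,B,np.linalg.norm(A-B))
C=on(c,242.6,235.2,.016);print('bed open near corner',C)
y=(B-A)/np.linalg.norm(B-A);yaw=np.arctan2(-y[0],y[1]);
x=np.array([np.cos(yaw),np.sin(yaw),0]);y=np.array([-x[1],x[0],0])
print('yaw',np.degrees(yaw)); M=(A+B)/2; M[2]=0
print('jig origin from fence',M-.065*x,'from corner',C+.065*x+.110*y)
E
python3 m1.py
```

```text
860.0
long px [[332, 230], [375, 244], [367, 262], [326, 247]]
[332 230] [ 0.5092 -0.2021  0.05  ] [ 0.5149 -0.2068  0.008 ]
[375 244] [ 0.4697 -0.3144  0.05  ] [ 0.474  -0.3233  0.008 ]
[367 262] [ 0.4225 -0.2907  0.05  ] [ 0.4251 -0.2987  0.008 ]
[326 247] [ 0.4639 -0.1844  0.05  ] [ 0.4679 -0.1884  0.008 ]
fence top right/left, face edge
[0.6218 0.0576 0.071 ] [0.5881 0.2735 0.071 ] 0.21849481602208284
bed open near corner [0.5038 0.0411 0.016 ]
yaw 8.880635503221546
jig origin from fence [0.5407 0.1555 0.    ] from corner [0.551  0.1598 0.016 ]
```

Emit:
servo_tool([
  [[-1,-1,0,0,0,0.12],[-1,-1,0,0,0,0.24],[-1,-1,0,0,0,0.35],[-1,-1,0,0,0,0.46],[-1,-1,0,0,0,0.57],[-1,-1,0,0,0,0.68],[-1,-1,0,0,0,0.79],[-1,-1,0,0,0,0.9],[-1,-1,0,0,0,1],[-1,-1,0,0,0,1]],
], claw=0.6)

```text
time_s: 1.4
tool_pos: [0.2661, 0.5378, 0.2383]
ee_rot: [2.55, 1.834, -0.001]
wrist_force: [-0.3, -0.3, 0.4]
width: 0.601
grasp_force: 0.0
```

Emit:
servo_tool([
  [[-0.5,0.5,0,0,0,0],[-1,1,0,0,0,0],[-1,1,0,0,0,0]],
])

```text
time_s: 1.78
tool_pos: [0.3175, 0.434, 0.2385]
ee_rot: [2.552, 1.83, -0.001]
wrist_force: [0.3, 0.9, 0.3]
width: 0.602
grasp_force: 0.0
```

Emit:
servo_tool([
  [[-0.5,0.5,0,0,0,0],[-1,1,0,0,0,0],[-1,1,0,0,0,0]],
])

```text
time_s: 2.15
tool_pos: [0.3676, 0.3336, 0.2388]
ee_rot: [2.554, 1.829, 0.0]
wrist_force: [0.1, -0.0, 0.2]
width: 0.599
grasp_force: 0.0
```

Emit:
servo_tool([
  [[-0.5,0.5,0,0,0,0],[-1,1,0,0,0,0],[-1,1,0,0,0,0]],
])

```text
time_s: 2.52
tool_pos: [0.4179, 0.233, 0.2389]
ee_rot: [-2.555, -1.829, -0.001]
wrist_force: [0.1, -0.1, 0.4]
width: 0.604
grasp_force: 0.0
```

Emit:
servo_tool([
  [[-0.5,0.25,0,0,0,0],[-1,0.5,0,0,0,0],[-1,0.5,0,0,0,0],[-1,0.5,0,0,0,0]],
])

```text
time_s: 3.02
tool_pos: [0.429, 0.1471, 0.2388]
ee_rot: [-2.55, -1.833, -0.001]
wrist_force: [-0.3, 0.9, -1.1]
width: 0.599
grasp_force: 0.0
```

```bash
python3 - <<'E'
from h import *
import pickle
np.set_printoptions(precision=4,suppress=True)
c=cam('wrist','w_jig.png');pickle.dump({k:c[k] for k in c},open('wjig.pkl','wb'))
print(c['intrinsics'],c['k1'],c['pose']);print(env.state()['tool_pos'])
E
```

```text
[[315.1882   0.     279.353 ]
 [  0.     315.1882 208.6062]
 [  0.       0.       1.    ]] -0.03564187752632777 [[ 0.9476 -0.3059 -0.0919  0.4522]
 [-0.3194 -0.9081 -0.2707  0.2171]
 [-0.0006  0.2859 -0.9583  0.3845]
 [ 0.      0.      0.      1.    ]]
[0.4289 0.1472 0.2388]
```

Emit:
servo_tool([
  [[-0.5,0.25,0,0,0,0],[-1,0.5,0,0,0,0],[-1,0.5,0,0,0,0]],
])

```text
time_s: 3.45
tool_pos: [0.4418, 0.0564, 0.2387]
ee_rot: [-2.554, -1.83, -0.0]
wrist_force: [-0.5, 0.2, 0.4]
width: 0.602
grasp_force: 0.0
```

Emit:
servo_tool([
  [[-0.5,0.25,0,0,0,0],[-1,0.5,0,0,0,0],[-1,0.5,0,0,0,0]],
])

```text
time_s: 3.82
tool_pos: [0.4543, -0.0319, 0.2387]
ee_rot: [-2.554, -1.83, -0.0]
wrist_force: [0.4, -0.3, -0.6]
width: 0.599
grasp_force: 0.0
```

Emit:
servo_tool([
  [[-0.5,0.25,0,0,0,0],[-1,0.5,0,0,0,0],[-1,0.5,0,0,0,0]],
])

```text
time_s: 4.2
tool_pos: [0.4668, -0.1202, 0.2386]
ee_rot: [-2.553, -1.83, -0.001]
wrist_force: [-0.2, 1.2, -0.6]
width: 0.6
grasp_force: 0.0
```

Emit:
servo_tool([
  [[-0.5,0.25,0,0,0,0],[-1,0.5,0,0,0,0],[-1,0.5,0,0,0,0],[-1,0.5,0,0,0,0]],
])

```text
time_s: 4.7
tool_pos: [0.4785, -0.2068, 0.2383]
ee_rot: [-2.55, -1.832, -0.001]
wrist_force: [-1.0, -0.2, 0.3]
width: 0.599
grasp_force: 0.0
```

```bash
python3 - <<'E'
from h import *
import pickle
c=cam('wrist');pickle.dump({k:c[k] for k in c},open('wang.pkl','wb'))
o=np.hstack([cv2.imread('pics/w_jig.png')[:,80:480],c['pixels'][:,80:480]])
cv2.imwrite('pics/w2.png',o);print(env.state()['tool_pos'],c['pose'])
E
```

```text
[ 0.47840974 -0.20674589  0.23844785] [[ 0.94756755 -0.30586351 -0.09253782  0.5017293 ]
 [-0.31955273 -0.90817188 -0.27038841 -0.13688745]
 [-0.0013383   0.28578199 -0.95829372  0.38405976]
 [ 0.          0.          0.          1.        ]]
```

View pics/w2.png

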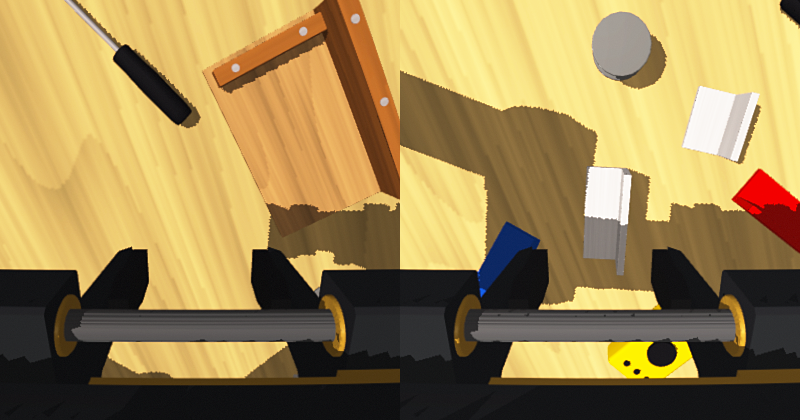

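The right half shows the long angle at (585–631, 168–275), with its standing leg on the right. The left half shows the jig: stop at (215–325, 20–85), fence along the right edge. I'll enlarge the jig corner to measure it.

```bash
python3 - <<'E'
from h import *
import pickle
np.set_printoptions(precision=4,suppress=True)
c=pickle.load(open('wjig.pkl','rb'));a=pickle.load(open('wang.pkl','rb'))
o=np.zeros((600,800,3),np.uint8)
o[:,:560]=cv2.resize(c['pixels'][0:240,276:500],(560,600),interpolation=cv2.INTER_CUBIC)
o[:480,560:]=cv2.resize(a['pixels'][160:280,260:320],(240,480),interpolation=cv2.INTER_CUBIC)
cv2.imwrite('pics/c2.png',o)
E
```

```text
(no output)
```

View pics/c2.png

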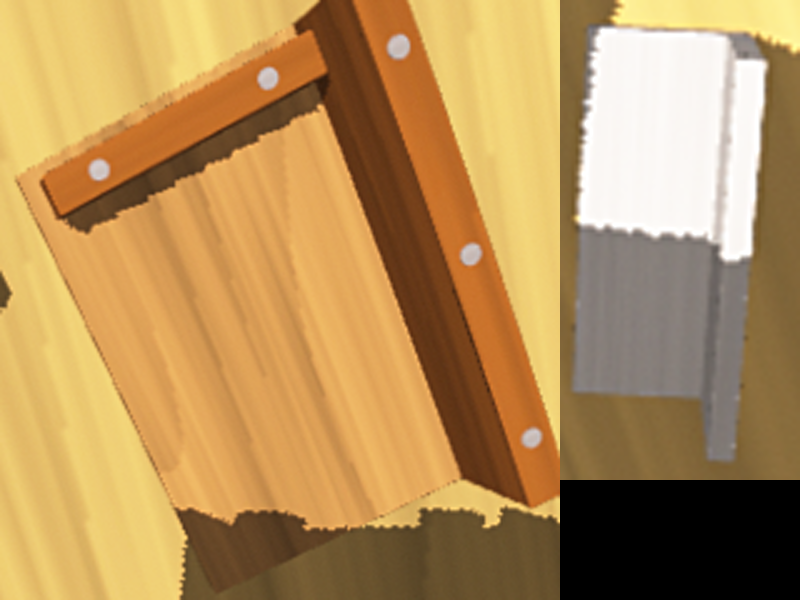

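```bash
cat > pos.py <<'E'
from h import *
import pickle
np.set_printoptions(precision=4,suppress=True)
c=pickle.load(open('wjig.pkl','rb'));a=pickle.load(open('wang.pkl','rb'))
F=[on(c,419.2,2,.071),on(c,488,202.8,.071)];y=F[0]-F[1];print('fence yaw',np.degrees(np.arctan2(-y[0],y[1])),F)
S=[on(c,300,86.8,.038),on(c,407.2,30.8,.038)];x=S[1]-S[0];print('stop yaw',np.degrees(np.arctan2(x[1],x[0])),S)
C=[on(c,*p,.016) for p in((460.8,192),(362.8,236.8),(282.8,71.2))]
print('bed corners',C)
x=C[0]-C[1];print(np.degrees(np.arctan2(x[1],x[0])),np.linalg.norm(x));x=C[2]-C[1];print(np.degrees(np.arctan2(-x[0],x[1])),np.linalg.norm(x))
T=[on(a,311.75,175.5,.05),on(a,303.75,275,.05)];y=T[0]-T[1];t=np.arctan2(-y[0],y[1]);print('angle',np.degrees(t),np.linalg.norm(y),'mid',(T[0]+T[1])/2)
B=[on(a,268,167,.008),on(a,263.25,258,.008)];y=B[0]-B[1];print('flat edge',np.degrees(np.arctan2(-y[0],y[1])),np.linalg.norm(y),(B[0]+B[1])/2+.05*np.array([np.cos(t),np.sin(t),0]))
E
python3 pos.py
```

```text
fence yaw 8.614253161482065 [array([0.6004, 0.2698, 0.071 ]), array([0.6315, 0.0646, 0.071 ])]
stop yaw 8.17267400368881 [array([0.4811, 0.2369, 0.038 ]), array([0.5988, 0.2538, 0.038 ])]
bed corners [array([0.6325, 0.0625, 0.016 ]), array([0.5044, 0.0444, 0.016 ]), array([0.4701, 0.2593, 0.016 ])]
8.033819275024426 0.12938839751332673
9.06158495797045 0.2176401296871083
angle -21.48428525746356 0.11913238977043082 mid [ 0.4924 -0.2625  0.05  ]
flat edge -22.20304220315033 0.11967406647909191 [ 0.4931 -0.263   0.008 ]
```

Jig yaw is about 8.5°, and home is at about (0.612, 0.196). The long angle is at (0.4925, -0.2625) with yaw -21.5°. I'll grasp it by the standing leg.

Emit:
servo_tool([
  [[-0.3,0.17,0.5,0,0,0.016],[-0.6,0.34,1,0,0,0.032],[-0.6,0.34,1,0,0,0.032],[-0.6,0.34,1,0,0,0.032]],
])

```text
time_s: 5.25
tool_pos: [0.4891, -0.2619, 0.1596]
ee_rot: [-2.596, -1.769, -0.001]
wrist_force: [-0.4, -0.1, 0.6]
width: 0.599
grasp_force: 0.0
```

Emit:
servo_tool([
  [[0,0,0.5,0,0,0],[0,0,1,0,0,0],[0,0,1,0,0,0],[0,0,1,0,0,0]],
])

```text
time_s: 5.75
tool_pos: [0.4903, -0.2634, 0.0813]
ee_rot: [2.594, 1.766, 0.003]
wrist_force: [0.2, 0.0, 0.8]
width: 0.601
grasp_force: 0.0
```

```bash
python3 - <<'E'
from h import *
np.set_printoptions(precision=4,suppress=True)
c=cam('wrist');o=cam('scene');im=np.zeros((420,760,3),np.uint8)
im[:,:400]=c['pixels'][:,80:480];im[:360,400:]=cv2.resize(o['pixels'][160:280,140:260],(360,360))
cv2.imwrite('pics/w3.png',im);s=env.state();print(s['tool_pos'],s['ee_rot'])
E
```

```text
[ 0.4906 -0.264   0.0816] [2.5936 1.7651 0.0034]
```

View pics/w3.png

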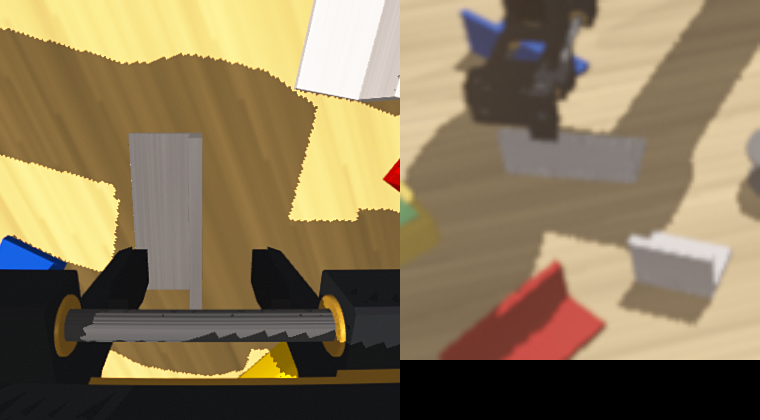

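The wrist view shows the standing leg at u≈190–203, centred between the fingertips at 148 and 252, and parallel to them. Next: descend and grip.

Emit:
servo_tool([
  [[0,0,0.4,0,0,0],[0,0,0.7,0,0,0],[0,0,0.81,0,0,0],[0,0,0.81,0,0,0]],
])

```text
time_s: 6.35
tool_pos: [0.4891, -0.2635, 0.0146]
ee_rot: [2.597, 1.767, 0.0]
wrist_force: [-0.1, 0.9, -0.4]
width: 0.601
grasp_force: 0.0
```

Emit:
servo_tool([
  [[0,0,0,0,0,0],[0,0,0,0,0,0],[0,0,0,0,0,0],[0,0,0,0,0,0],[0,0,0,0,0,0],[0,0,0,0,0,0],[0,0,0,0,0,0],[0,0,0,0,0,0]],
], claw=0, squeeze=30)

```text
time_s: 7.35
tool_pos: [0.4885, -0.2632, 0.014]
ee_rot: [-2.597, -1.767, 0.0]
wrist_force: [-2.5, 0.8, 3.2]
width: 0.088
grasp_force: 30.0
```

Emit:
servo_tool([
  [[0,0,-0.2,0,0,0],[0,0,-0.6,0,0,0],[0,0,-1,0,0,0],[0,0,-1,0,0,0]],
])

```text
time_s: 7.85
tool_pos: [0.4912, -0.2647, 0.0974]
ee_rot: [2.592, 1.763, 0.005]
wrist_force: [-0.1, -0.8, -2.0]
width: 0.089
grasp_force: 30.0
```

Emit:
servo_tool([
  [[0.3,0,-0.2,0,0,0],[0.7,0,-0.5,0,0,0],[1,0,-0.5,0,0,0],[1,0,-0.5,0,0,0]],
])

```text
time_s: 8.35
tool_pos: [0.5177, -0.1874, 0.1327]
ee_rot: [-2.594, -1.769, 0.001]
wrist_force: [-0.7, -0.6, -2.0]
width: 0.089
grasp_force: 30.0
```

Emit:
servo_tool([
  [[0.4,0,0,0,0,0],[0.8,0,0,0,0,0],[1,0,0,0,0,0]],
])

```text
time_s: 8.72
tool_pos: [0.5468, -0.1139, 0.1325]
ee_rot: [-2.596, -1.767, 0.003]
wrist_force: [0.2, -0.4, -1.4]
width: 0.088
grasp_force: 30.0
```

Emit:
servo_tool([
  [[0.4,0,0,0,0,0],[0.8,0,0,0,0,0],[1,0,0,0,0,0]],
])

```text
time_s: 9.1
tool_pos: [0.5767, -0.0396, 0.1331]
ee_rot: [-2.596, -1.768, 0.002]
wrist_force: [-1.5, 0.2, -2.3]
width: 0.089
grasp_force: 30.0
```

Emit:
servo_tool([
  [[0.4,0,0,0,0,0],[0.8,0,0,0,0,0],[1,0,0,0,0,0]],
])

```text
time_s: 9.48
tool_pos: [0.6063, 0.0348, 0.1335]
ee_rot: [2.597, 1.768, -0.001]
wrist_force: [0.1, -0.1, -2.3]
width: 0.09
grasp_force: 30.0
```

Emit:
servo_tool([
  [[0.4,0,0,0,0,0],[0.8,0,0,0,0,0],[1,0,0,0,0,0],[1,0,0,0,0,0]],
])

```text
time_s: 9.98
tool_pos: [0.6355, 0.1088, 0.1336]
ee_rot: [2.596, 1.768, -0.001]
wrist_force: [-0.5, 0.4, -1.8]
width: 0.087
grasp_force: 30.0
```

Emit:
servo_tool([
  [[0.2,-0.3,0,0,0,-0.11],[0.4,-0.6,0,0,0,-0.22],[0.58,-0.98,0,0,0,-0.334],[0.58,-0.98,0,0,0,-0.334],[0.58,-0.98,0,0,0,-0.334],[0.58,-0.98,0,0,0,-0.334]],
])

```text
time_s: 10.72
tool_pos: [0.5803, 0.1796, 0.134]
ee_rot: [2.052, 2.378, 0.0]
wrist_force: [0.0, 0.0, -2.7]
width: 0.091
grasp_force: 30.0
```

```bash
python3 - <<'E'
from h import *
np.set_printoptions(precision=4,suppress=True)
c=cam('wrist');o=cam('scene');im=np.zeros((420,800,3),np.uint8)
im[:,:400]=c['pixels'][:,80:480];im[:400,400:]=cv2.resize(o['pixels'][110:250,290:430],(400,400))
cv2.imwrite('pics/w4.png',im);s=env.state();print(s['tool_pos'],s['ee_rot'],s['width'],s['grasp_force'])
E
```

```text
[0.5803 0.1799 0.1339] [2.0522 2.3782 0.    ] 0.08696950012508547 29.997408692725003
```

View pics/w4.png

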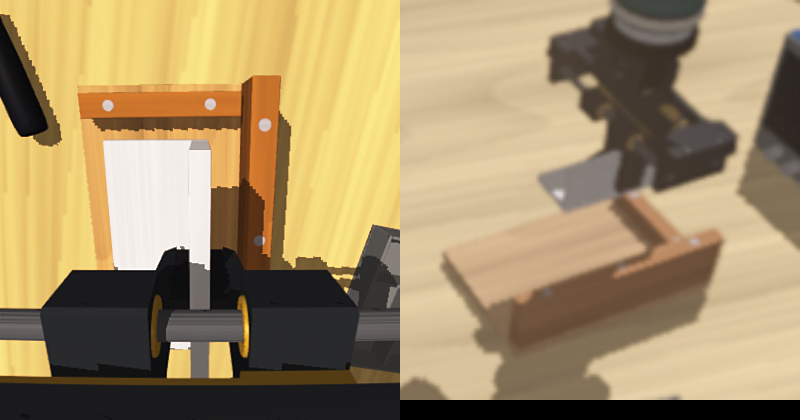

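The piece hangs level over the bed, parallel to the fence (inner top edge at u≈242) and the stop (lower edge at v≈118). Before lowering I'll check the gaps numerically.

```bash
python3 - <<'E'
from h import *
np.set_printoptions(precision=4,suppress=True)
c=cam('wrist');t=np.radians(8.5);x=np.array([np.cos(t),np.sin(t)]);y=np.array([-x[1],x[0]])
for n,u,v,z in(('leg top back far',291,150,.17),('flat far near',183,141,.128),('fence top',322,83,.071),('fence top2',323,180,.071),('stop L',163,118,.038),('stop R',321,117,.038)):
    p=on(c,u,v,z)[:2];print(n,p@x,p@y)
p=env.state()['tool_pos'][:2];print(p@x,p@y)
E
```

```text
leg top back far 0.6040365963079587 0.15440034280634504
flat far near 0.5543768678140941 0.15430317622449102
fence top 0.6265561018783677 0.18498135278251443
fence top2 0.6293370859962266 0.12370714023487564
stop L 0.513722483716074 0.16414042313567395
stop R 0.6307980849150904 0.16432054915914465
0.6003897698485565 0.0922841347221149
```

Emit:
servo_tool([
  [[0,-0.1,0.3,0,0,0],[0,-0.1,0.6,0,0,0],[0,-0.1,0.9,0,0,0],[0,-0.1,1,0,0,0],[0,-0.1,1,0,0,0]],
])

```text
time_s: 11.5
tool_pos: [0.5716, 0.1793, 0.0535]
ee_rot: [-2.05, -2.379, 0.002]
wrist_force: [0.0, 0.8, -1.4]
width: 0.09
grasp_force: 30.0
```

Emit:
servo_tool([
  [[0,0,0.1,0,0,0],[0,0,0.17,0,0,0],[0,0,0.22,0,0,0],[0,0,0.26,0,0,0],[0,0,0.26,0,0,0],[0,0,0.26,0,0,0]],
])

```text
time_s: 12.25
tool_pos: [0.5719, 0.1796, 0.0332]
ee_rot: [2.05, 2.38, 0.0]
wrist_force: [0.2, 0.4, -1.8]
width: 0.091
grasp_force: 30.0
```

Emit:
servo_tool([
  [[0,0,0.02,0,0,0],[0,0,0.03,0,0,0],[0,0,0.03,0,0,0]],
])

```text
time_s: 12.62
tool_pos: [0.5717, 0.1795, 0.0306]
ee_rot: [-2.05, -2.38, 0.0]
wrist_force: [0.3, -0.3, -2.3]
width: 0.086
grasp_force: 30.0
```

Emit:
servo_tool([
  [[0,0,0.01,0,0,0],[0,0,0.015,0,0,0],[0,0,0.015,0,0,0]],
])

```text
time_s: 13.0
tool_pos: [0.5719, 0.1796, 0.03]
ee_rot: [2.05, 2.38, 0.0]
wrist_force: [-1.7, -1.1, 2.6]
width: 0.087
grasp_force: 30.0
```

Emit:
servo_tool([
  [[0.03,0,0,0,0,0],[0.06,0,0,0,0,0],[0.09,0,0,0,0,0],[0.09,0,0,0,0,0]],
])

```text
time_s: 13.5
tool_pos: [0.5713, 0.187, 0.03]
ee_rot: [2.05, 2.38, 0.002]
wrist_force: [0.0, -2.5, 3.0]
width: 0.09
grasp_force: 30.0
```

Emit:
servo_tool([
  [[0.01,0,0,0,0,0],[0.02,0,0,0,0,0],[0.02,0,0,0,0,0]],
])

```text
time_s: 13.88
tool_pos: [0.571, 0.1882, 0.03]
ee_rot: [2.05, 2.38, 0.001]
wrist_force: [0.4, -3.5, 5.5]
width: 0.087
grasp_force: 30.0
```

Emit:
servo_tool([
  [[0.01,0,0,0,0,0],[0.02,0,0,0,0,0],[0.02,0,0,0,0,0]],
])

```text
time_s: 14.25
tool_pos: [0.5713, 0.1885, 0.03]
ee_rot: [2.048, 2.379, -0.001]
wrist_force: [2.2, -8.8, 5.7]
width: 0.09
grasp_force: 30.0
```

The end is touching the stop (-8.8 N). Release with a small opening, rise, move to the inside of the L, close the fingers and tilt so that the tips lead towards the fence.

Emit:
servo_tool([
  [[0,0,0,0,0,0],[0,0,0,0,0,0],[0,0,0,0,0,0],[0,0,0,0,0,0]],
], claw=0.28)

```text
time_s: 14.75
tool_pos: [0.5698, 0.1901, 0.0292]
ee_rot: [-2.05, -2.38, 0.001]
wrist_force: [0.7, 0.8, -0.9]
width: 0.279
grasp_force: 0.0
```

Emit:
servo_tool([
  [[0,0,-0.2,0,0,0],[0,0,-0.5,0,0,0],[0,0,-0.8,0,0,0],[0,0,-0.8,0,0,0]],
])

```text
time_s: 15.25
tool_pos: [0.5726, 0.1906, 0.097]
ee_rot: [2.048, 2.378, 0.008]
wrist_force: [0.3, 0.1, 0.2]
width: 0.279
grasp_force: 0.0
```

Emit:
servo_tool([
  [[0,-0.2,0,0,0,0],[0,-0.36,0,-0.1,0,0],[0,-0.36,0,-0.2,0,0],[0,-0.36,0,-0.25,0,0],[0,-0.36,0,-0.25,0,0],[0,-0.36,0,-0.25,0,0]],
], claw=0)

```text
time_s: 16.0
tool_pos: [0.5415, 0.1856, 0.0933]
ee_rot: [1.863, 2.163, 0.429]
wrist_force: [0.5, 1.1, 0.3]
width: 0.006
grasp_force: 0.0
```

```bash
python3 - <<'E'
from h import *
np.set_printoptions(precision=4,suppress=True)
c=cam('wrist');o=cam('scene');im=np.zeros((420,800,3),np.uint8)
im[:,:400]=c['pixels'][:,80:480];im[:400,400:]=cv2.resize(o['pixels'][130:250,300:420],(400,400))
cv2.imwrite('pics/w5.png',im);s=env.state();print(s['tool_pos'],s['ee_rot'],s['width'],s['joint_pos'])
t=np.radians(8.5);x=np.array([np.cos(t),np.sin(t)]);y=np.array([-x[1],x[0]]);p=s['tool_pos'][:2];print(p@x,p@y,R.from_rotvec(s['ee_rot']).as_matrix())
E
```

```text
[0.5427 0.1858 0.0939] [1.863  2.1621 0.4302] 0.01083591068526563 [ 0.3266  0.0092  2.2379 -0.1388  0.5115  0.2863]
0.5641668134990607 0.10352812456409902 [[-0.1478  0.9137  0.3785]
 [ 0.989   0.1365  0.0567]
 [ 0.0001  0.3827 -0.9239]]
```

View pics/w5.png

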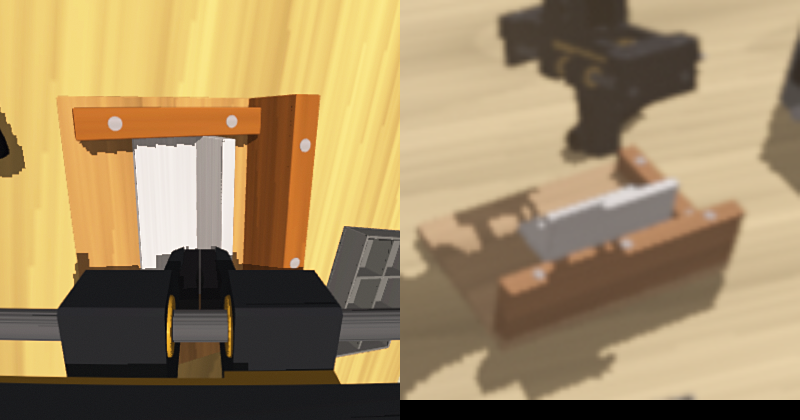

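The piece lies on the bed with its end at the stop (v≈137) and a gap of about 30 mm to the fence. The closed tips are above the flat leg. Descending.

Emit:
servo_tool([
  [[0,-0.09,0.22,0,0,0],[0,-0.18,0.43,0,0,0],[0,-0.25,0.6,0,0,0],[0,-0.27,0.65,0,0,0],[0,-0.27,0.65,0,0,0]],
])

```text
time_s: 16.73
tool_pos: [0.5419, 0.1856, 0.037]
ee_rot: [1.863, 2.162, 0.43]
wrist_force: [-0.0, -0.4, 0.2]
width: 0.004
grasp_force: 0.0
```

Emit:
servo_tool([
  [[0,-0.01,0.025,0,0,0],[0,-0.01,0.025,0,0,0],[0,-0.01,0.025,0,0,0]],
])

```text
time_s: 17.1
tool_pos: [0.542, 0.1857, 0.0355]
ee_rot: [1.862, 2.162, 0.431]
wrist_force: [-0.5, -0.5, -0.3]
width: 0.001
grasp_force: 0.0
```

Emit:
servo_tool([
  [[0,-0.01,0.025,0,0,0],[0,-0.01,0.025,0,0,0],[0,-0.01,0.025,0,0,0]],
])

```text
time_s: 17.48
tool_pos: [0.5417, 0.1856, 0.0328]
ee_rot: [1.863, 2.162, 0.43]
wrist_force: [0.2, -0.4, -0.4]
width: 0.004
grasp_force: 0.0
```

Emit:
servo_tool([
  [[0,-0.01,0.025,0,0,0],[0,-0.01,0.025,0,0,0],[0,-0.01,0.025,0,0,0]],
])

```text
time_s: 17.85
tool_pos: [0.5417, 0.1856, 0.0307]
ee_rot: [1.863, 2.162, 0.43]
wrist_force: [-0.2, 0.0, -0.2]
width: 0.004
grasp_force: 0.0
```

Emit:
servo_tool([
  [[0,-0.01,0.025,0,0,0],[0,-0.01,0.025,0,0,0],[0,-0.01,0.025,0,0,0]],
])

```text
time_s: 18.23
tool_pos: [0.5417, 0.1856, 0.0285]
ee_rot: [1.863, 2.162, 0.43]
wrist_force: [-0.7, 0.4, 0.3]
width: 0.005
grasp_force: 0.0
```

Emit:
servo_tool([
  [[0,0.06,0.025,0,0,0],[0,0.12,0.05,0,0,0],[0,0.18,0.075,0,0,0],[0,0.24,0.1,0,0,0],[0,0.3,0.124,0,0,0],[0,0.36,0.149,0,0,0],[0,0.36,0.149,0,0,0]],
])

```text
time_s: 19.1
tool_pos: [0.5733, 0.1904, 0.0288]
ee_rot: [1.863, 2.162, 0.431]
wrist_force: [-1.6, 0.2, 0.7]
width: 0.005
grasp_force: 0.0
```

Emit:
servo_tool([
  [[0,0.03,0.012,0,0,0],[0,0.06,0.025,0,0,0],[0,0.06,0.025,0,0,0]],
])

```text
time_s: 19.48
tool_pos: [0.5781, 0.1911, 0.0287]
ee_rot: [1.862, 2.162, 0.431]
wrist_force: [-0.7, -0.1, 0.1]
width: 0.006
grasp_force: 0.1
```

Emit:
servo_tool([
  [[0,0.03,0.012,0,0,0],[0,0.06,0.025,0,0,0],[0,0.06,0.025,0,0,0]],
])

```text
time_s: 19.85
tool_pos: [0.5833, 0.1918, 0.0287]
ee_rot: [1.863, 2.162, 0.431]
wrist_force: [0.0, -0.2, 0.1]
width: 0.004
grasp_force: 0.1
```

Emit:
servo_tool([
  [[0,0.03,0.012,0,0,0],[0,0.06,0.025,0,0,0],[0,0.06,0.025,0,0,0]],
])

```text
time_s: 20.23
tool_pos: [0.5884, 0.1926, 0.0286]
ee_rot: [1.863, 2.162, 0.431]
wrist_force: [-0.1, -0.4, -1.1]
width: 0.001
grasp_force: 0.1
```

Emit:
servo_tool([
  [[0,0.03,0.012,0,0,0],[0,0.05,0.02,0,0,0],[0,0.05,0.02,0,0,0]],
])

```text
time_s: 20.6
tool_pos: [0.5925, 0.1931, 0.0286]
ee_rot: [1.863, 2.162, 0.43]
wrist_force: [-0.7, 0.5, -0.4]
width: 0.007
grasp_force: 0.2
```

Emit:
servo_tool([
  [[0,0.02,0.008,0,0,0],[0,0.03,0.012,0,0,0],[0,0.03,0.012,0,0,0]],
])

```text
time_s: 20.98
tool_pos: [0.5931, 0.1931, 0.0282]
ee_rot: [1.864, 2.164, 0.426]
wrist_force: [-10.4, -0.6, 7.3]
width: 0.007
grasp_force: 4.9
```

The leg has reached the fence at X≈0.615. Now a push on the free end will make sure the other end is butted against the stop.

Emit:
servo_tool([
  [[0,-0.104,-0.043,0,0,0],[0,-0.075,-0.112,0,0,0],[0,-0.075,-0.112,0,0,0]],
])

```text
time_s: 21.35
tool_pos: [0.5871, 0.1926, 0.0359]
ee_rot: [1.862, 2.161, 0.433]
wrist_force: [-0.2, -0.2, 0.1]
width: 0.004
grasp_force: 0.0
```

Emit:
servo_tool([
  [[-0.3,0,0,0,0,0],[-0.7,0,0,0,0,0],[-1,0,0,0,0,0],[-1,0,0,0,0,0],[-1,0,0,0,0,0]],
])

```text
time_s: 21.98
tool_pos: [0.5982, 0.1133, 0.0348]
ee_rot: [1.863, 2.162, 0.431]
wrist_force: [-0.3, -0.1, -0.4]
width: 0.004
grasp_force: 0.0
```

```bash
cat > st.py <<'E'
from h import *
import pickle
np.set_printoptions(precision=4,suppress=True)
c=cam('wrist');o=cam('scene');pickle.dump((c,o),open('last.pkl','wb'));im=np.zeros((420,800,3),np.uint8)
im[:,:400]=c['pixels'][:,80:480];im[:400,400:]=cv2.resize(o['pixels'][130:250,300:420],(400,400))
cv2.imwrite('pics/w6.png',im);s=env.state()
t=np.radians(8.5);x=np.array([np.cos(t),np.sin(t)]);y=np.array([-x[1],x[0]]);p=s['tool_pos'][:2];print(p@x,p@y,s['tool_pos'])
E
python3 st.py
```

```text
0.6081706312347928 0.02416093415928128 [0.5979 0.1138 0.0347]
```

View pics/w6.png

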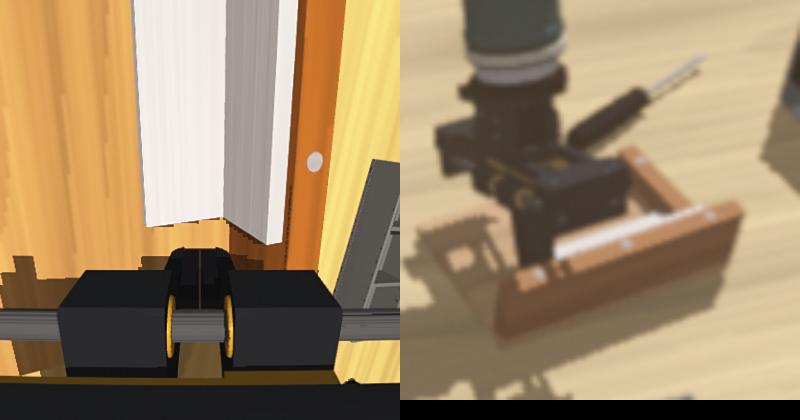

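The leg lies along the fence, with its free end at v≈225 just ahead of the finger. I'll lower and push it towards the stop.

Emit:
servo_tool([
  [[0,-0.03,0.07,0,0,0],[0,-0.057,0.139,0,0,0],[0,-0.057,0.139,0,0,0]],
])

```text
time_s: 22.45
tool_pos: [0.5969, 0.1133, 0.0214]
ee_rot: [1.863, 2.164, 0.428]
wrist_force: [0.5, 0.6, -0.0]
width: 0.007
grasp_force: 0.0
```

Emit:
servo_tool([
  [[0.04,0,0,0,0,0],[0.08,0,0,0,0,0],[0.08,0,0,0,0,0]],
])

```text
time_s: 22.82
tool_pos: [0.5971, 0.1198, 0.0228]
ee_rot: [1.862, 2.163, 0.431]
wrist_force: [-0.1, 0.8, -1.1]
width: 0.006
grasp_force: 0.0
```

Emit:
servo_tool([
  [[0.02,0,0,0,0,0],[0.04,0,0,0,0,0],[0.04,0,0,0,0,0]],
])

```text
time_s: 23.2
tool_pos: [0.5965, 0.1227, 0.0227]
ee_rot: [1.863, 2.162, 0.43]
wrist_force: [0.3, 0.2, 0.1]
width: 0.005
grasp_force: 0.0
```

Emit:
servo_tool([
  [[0.015,0,0,0,0,0],[0.03,0,0,0,0,0],[0.03,0,0,0,0,0]],
])

```text
time_s: 23.58
tool_pos: [0.5963, 0.1237, 0.0226]
ee_rot: [1.862, 2.162, 0.428]
wrist_force: [0.8, -7.9, 0.7]
width: 0.003
grasp_force: 3.9
```

Emit:
servo_tool([
  [[0.02,0,0,0,0,0],[0.03,0,0,0,0,0],[0.03,0,0,0,0,0]],
])

```text
time_s: 23.95
tool_pos: [0.5962, 0.1242, 0.0226]
ee_rot: [1.861, 2.161, 0.426]
wrist_force: [2.2, -18.1, 0.8]
width: 0.008
grasp_force: 9.2
```

Butted: 18 N is held with no travel. Now return to mid-length, inside the corner.

Emit:
servo_tool([
  [[-0.15,0,0,0,0,0],[-0.15,0,0,0,0,0],[-0.15,0.04,-0.1,0,0,0],[-0.15,0.077,-0.185,0,0,0],[-0.15,0.077,-0.185,0,0,0]],
])

```text
time_s: 24.58
tool_pos: [0.5986, 0.1161, 0.0402]
ee_rot: [1.861, 2.161, 0.433]
wrist_force: [0.5, -0.0, -0.0]
width: 0.004
grasp_force: 0.0
```

Emit:
servo_tool([
  [[0.3,0,0,0,0,0],[0.6,0,0,0,0,0],[0.9,0,0,0,0,0],[0.97,0,0,0,0,0],[0.97,0,0,0,0,0]],
])

```text
time_s: 25.2
tool_pos: [0.5859, 0.1925, 0.0386]
ee_rot: [1.862, 2.163, 0.43]
wrist_force: [0.5, 0.2, 0.2]
width: 0.007
grasp_force: 0.0
```

Emit:
servo_tool([
  [[0,-0.03,0.07,0,0,0],[0,-0.043,0.104,0,0,0],[0,-0.043,0.104,0,0,0],[0,-0.043,0.104,0,0,0]],
])

```text
time_s: 25.7
tool_pos: [0.5861, 0.1919, 0.0295]
ee_rot: [1.863, 2.162, 0.43]
wrist_force: [-0.0, 0.3, -0.6]
width: 0.01
grasp_force: 0.0
```

Emit:
servo_tool([
  [[0,0.038,0.022,0,0,0],[0,0.076,0.045,0,0,0],[0,0.076,0.045,0,0,0]],
])

```text
time_s: 26.08
tool_pos: [0.5928, 0.1932, 0.0285]
ee_rot: [1.863, 2.163, 0.429]
wrist_force: [-2.0, -1.0, 1.0]
width: 0.004
grasp_force: 1.0
```

Emit:
servo_tool([
  [[0,0.01,0.025,0,0,0],[0,0.02,0.049,0,0,0],[0,0.02,0.049,0,0,0]],
])

```text
time_s: 26.45
tool_pos: [0.5933, 0.1932, 0.0272]
ee_rot: [1.865, 2.164, 0.424]
wrist_force: [-28.8, -4.9, 34.3]
width: 0.01
grasp_force: 20.7
```

Emit:
servo_tool([
  [[0,0.01,0.025,0,0,0],[0,0.01,0.025,0,0,0],[0,0.01,0.025,0,0,0]],
])

```text
time_s: 26.82
tool_pos: [0.5933, 0.1932, 0.027]
ee_rot: [1.866, 2.165, 0.422]
wrist_force: [-43.4, -7.8, 54.2]
width: 0.007
grasp_force: 32.9
```

A firm diagonal push is on. I'll ease it to about 45 N and check that it holds.

Emit:
servo_tool([
  [[0,-0.005,-0.012,0,0,0],[0,-0.008,-0.02,0,0,0],[0,-0.008,-0.02,0,0,0],[0,-0.008,-0.02,0,0,0]],
])

```text
time_s: 27.32
tool_pos: [0.5933, 0.1932, 0.0271]
ee_rot: [1.865, 2.164, 0.424]
wrist_force: [-31.7, -4.9, 36.1]
width: 0.002
grasp_force: 25.4
```

```bash
python3 st.py; python3 - <<'E'
from h import *
import pickle
c,o=pickle.load(open('last.pkl','rb'));t=cam('top')
im=np.zeros((600,800,3),np.uint8)
im[:600,:500]=cv2.resize(c['pixels'][40:280,200:400],(500,600),interpolation=cv2.INTER_CUBIC)
im[:300,500:]=cv2.resize(o['pixels'][140:240,310:410],(300,300));im[300:,500:]=cv2.resize(t['pixels'][100:300,140:440],(300,300))
cv2.imwrite('pics/fin.png',im);s=env.state();print(s['wrist_force'],s['time_s'])
E
```

```text
0.6152959249841651 0.10340941538145589 [0.5933 0.1932 0.0271]
[-30.1592259   -4.44614599  37.23642256] 27.475
```

View pics/fin.png

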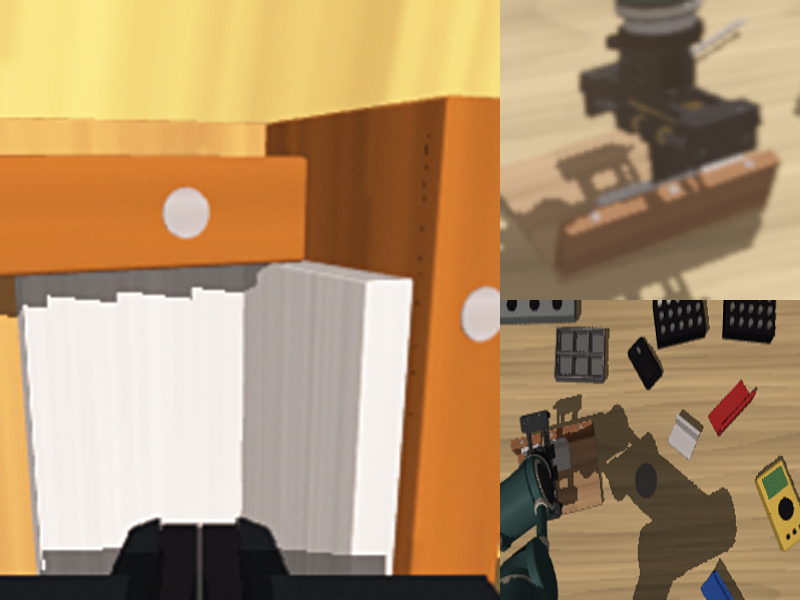

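The end is butted under the stop and the leg is at the fence. I'll check numerically that leg and fence are parallel.

```bash
python3 - <<'E'
from h import *
import pickle
c,_=pickle.load(open('last.pkl','rb'));t=np.radians(8.5);x=np.array([np.cos(t),np.sin(t)]);y=np.array([-x[1],x[0]])
for n,u,v,z in(('leg far',364.8,152,.066),('leg near',356,270,.066),('fence far',378.8,78.8,.071),('fence mid',367.6,173,.071),('fence near',358,268,.071),('stop',321,143.5,.038)):
    p=on(c,u,v,z)[:2];print(n,p@x,p@y)
E
```

```text
leg far 0.6325358978297173 0.1642988407967268
leg near 0.6326847594480496 0.11627501421356999
fence far 0.6322785277594486 0.18898675923258587
fence mid 0.6306219150979274 0.15749056003248763
fence near 0.6297422996063226 0.12017017879729655
stop 0.6299852372805109 0.16511382220613913
```

Within measuring error the leg is flush (0.6325 against 0.631) and the end is on the stop (0.1643 against 0.165). The push is steady, so I'm handing in.

```bash
python3 -c "
from workcell import env
print(env.close_job())"
```

```text
the job is handed in; nothing more can be done
None
```

The long angle is home, its end against the stop and its standing leg flush with the fence to within about 2 mm measuring error; I handed the job in at about 27.5 s while holding a steady diagonal push of about 48 N (30 N towards the fence, 37 N down).

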